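# Turn the bench loudspeaker up two clicks

### The job

Turn the bench loudspeaker (the grey box with the round perforated grille) up by two clicks: with a shut fingertip on top of its knurled volume wheel, roll the top of the wheel away from the robot, from the short raised bars towards the long ones, by two bold-rib spacings, then lift off. Leave the dimmer wheel of the bench light, the like box with the flat rectangular window, as it is.

Things in the scene. Friction and masses are not known exactly. Their poses are not given: they have to be found in the camera images.
- volume_top (a point): Fixed point on top of the loudspeaker's volume wheel, over its axle, 57 mm above the bench. Its x points away from the robot (louder), y left along the axle, z up. The loudspeaker: fixed grey box 96 (x) x 136 (y) x 45 mm high, turned up to 20 degrees, with a round grille 62 mm across, centred 66 mm to +y. Raised bars beside the wheel grow longer towards +x.
- volume_wheel (a joint): Wheel angle in rad, starts at -0.3 to 0.3; grows as the top rolls to +x (louder). Black knurled wheel, radius 25 mm, 16 wide, 12 mm proud of the box. A click is one bold rib spacing: 0.524 rad, 13 mm of rim. No felt detents; friction (1 N at the rim) holds it. Sprung axle: gives 6 mm (3 N at first, 5 N at 3 mm). A tip pressed 3 mm onto the top and drawn level along x rolls it without slip.
- volume_mark (a point): Point on the rim of the volume wheel, 25 mm from its axle, at the middle of its one broad bare-metal rib (6 mm wide); turns with the wheel. At joint value 0 it is 30 degrees on the robot's side of the top. The tip keeps its grip while within about 15 mm either side of the axle.
- dimmer_mark (a point): The like point on the rim of the dimmer wheel of the bench light, at its broad bare-metal rib; not to be turned. The light is a fixed grey box of the same size with a like wheel in the same place, but with a flat white rectangular window, framed 70 x 52 mm, instead of the grille. The two boxes may change places.

How it is judged:
At the end, for the whole second after the job is handed in: The volume wheel is at rest, turned up from its start by two clicks (60 degrees), within about 13 degrees: its broad rib lies 19.5 to 30 mm in a straight line from where it began, and the joint reads over 0.40. The dimmer mark stayed within 8 mm (distance of volume_mark from where it was at the start of the episode between 0.0195 and 0.03 m and value of joint volume_wheel above 0.4 rad and velocity of joint volume_wheel between -0.05 and 0.05 rad/s); the robot touches nothing.
It fails at once if the dimmer wheel of the bench light was turned (its mark moved more than 8 mm) (distance of dimmer_mark from where it was at the start of the episode above 0.008 m).
It also fails if it takes over 29 s, if anything falls off the work surface, if the arm or the gripper's body presses on something with over 40 N, if the wrist force passes 120 N, or if a joint passes its speed limit or range.

### The arm

A 6-joint arm with a two-finger parallel gripper is mounted at the origin on a cart in front of the work surface, level with it; the furniture and walls round the work are solid. World frame = base frame: x ahead of the robot, y to its left, z up, the work surface at z = 0. Lengths are in m, angles in rad, forces in N, time in s.
With the tool pointing down it reaches from about 0.225 to 0.725 m from the base axis. Payload 3.1 kg.
Tool frame: the origin (TCP) lies midway between the tips of the shut fingers; the grasp point (between the pads) lies 19 mm behind it; z points along the fingers, y is the line along which they close (so a half turn about z gives the same grasp; the last joint's range is limited). The gripper opens to 85 mm and grips with 20 to 120 N. Pads are 22 mm wide; open, the fingers measure 114 mm over their backs; the gripper's body (76 mm by 85 mm) begins 54 mm behind the grasp point. The pads swing forward as they close: fully open they stand 13 mm farther back than shut.
Start: joints at [-1.376, 0.048, 0.099, 1.622, 0, 1.443], TCP at [0.167, -0.498, 0.231] pointing down, gripper open.
Joint ranges: [-2.91, 2.91], [-0.99, 1.94], [-1.21, 1.42], [-2.12, 2.29], [-1.49, 1.47], [-3.14, 3.14]. Speed limits (rad/s): [2.79, 2.79, 3.14, 3.14, 3.14, 3.14].

### API

Orientations are given as a unit quaternion [x, y, z, w].
In Python, from workcell import get_obs, read_camera, close_job gives the robot as it stands.
- The arm moves only by the tool arm_command, never from a script. Its argument "plan" is a list of rows, each a list of 3 entries, a list of its own where there are three numbers: the shift along the tool's x, y, z each as a share of 15 cm, from -1 to 1, then the turn, a rotation vector about the tool's x, y, z each as a share of 2 pi rad, from -1 to 1, then the opening, from 0 (shut) to 1 (fully open). In form: [[[tx, ty, tz], [rx, ry, rz], grip], ...]. A call has exactly 10 rows; each row is the pose to reach, as a shift and turn from the pose commanded when the call began, along the tool's axes at that moment, turning the shorter way round; what a row does not reach only later rows make up. A row lasts 1/12 s, in which the tool goes at most 41.7 mm and 7.16 degrees, less where a joint would pass 70% of its speed; a pose out of reach is approached as far as the arm can. A call with a number of a shift or a turn outside -1 to 1 is refused whole. A call with a gripper value outside its range is refused whole. The fingers move at their own pace and stop on an object; the grip force is fixed at half the most. Time passes only in rows, so rows that repeat a pose let the fingers close, or fill a call up. It gives the time, the measured TCP pose, the force, the opening and the grip force at its end, in the units of the state.
- get_obs(): the state, without advancing time (a new reading comes with each control period).
- read_camera(name): name is "scene" or "side" or "wrist"; returns a dict with "image" (420x560x3 uint8, red, green, blue), "vertical_fov" (degrees; the focal length in pixels is half the picture's height over the tangent of half this angle, whatever the lens; pixels are square), "cx", "cy" (the principal point, pixels), "dist_coeffs" ([k1, k2, p1, p2, k3] as OpenCV has them; the pictures are not rectified), "extrinsics" (4x4, takes a point from camera to world coordinates). Camera axes: x right, y down, z forward; pixel columns grow to the right and rows downward; lengths in m; the calibration is good to about 2 mm. A picture is of the moment at which its call begins. There is no depth.
- close_job(): hands the job in; it is judged then, once.
The state is a dict: "time": time; "joints": joint angles; "joint_velocities": joint speeds; "joint_torque": joint torques, N m; "tool_pos": TCP position; "ee_rot": TCP orientation; "force": force on the tool from outside, world axes, zero at the start; "ft_torque": the same for the moment, N m; "opening": finger opening in m; "grasp_force": force on a finger pad.
Only numpy, scipy, OpenCV 4.12 (cv2) and the standard library are available. Lean on these libraries where they do the work, as an engineer would, in place of code of your own. Each camera call takes 0.05 s, during which the arm holds its last target. There are 200 camera calls.

## Working session

There is one attempt and no reset: what is moved stays moved. The work goes in short steps, Python scripts to look and compute and a tool call to move; the robot and the scene stay as the last step left them, time stands still between calls to the robot, and variables do not carry over. Pictures are saved under pics/ and viewed, at most 10 in all, crops included, and the job is handed in when it is done.

Besides the shell and the picture viewer there is one more tool, called after "Call:" as name([rows], argument=value, ...), one row to a line, values as JSON. arm_command: Moves the arm, as the interface text tells. Shift numbers are shares of 15 cm and turn numbers shares of 2 pi rad, none past 1 either way. Its arguments: {"type":"object","properties":{"plan":{"type":"array"}},"required":["plan"]}

```bash
mkdir -p pics
cat > h.py <<'E'
import numpy as np, cv2
from workcell import get_obs, read_camera
def cam(n):
    c=read_camera(n); f=210/np.tan(np.radians(c["vertical_fov"])/2)
    c["K"]=np.array([[f,0,c["cx"]],[0,f,c["cy"]],[0,0,1]]); c["d"]=np.array(c["dist_coeffs"],float); c["E"]=np.array(c["extrinsics"]); return c
def ray(c,px):
    p=cv2.undistortPoints(np.array(px,float).reshape(-1,1,2),c["K"],c["d"]).reshape(-1,2)
    return c["E"][:3,3],np.c_[p,np.ones(len(p))]@c["E"][:3,:3].T
def plane(c,px,z):
    o,d=ray(c,px); return o+d*((z-o[2])/d[:,2])[:,None]
def proj(c,P):
    M=np.linalg.inv(c["E"]); return cv2.projectPoints(np.array(P,float).reshape(-1,3),cv2.Rodrigues(M[:3,:3])[0],M[:3,3],c["K"],c["d"])[0].reshape(-1,2)
def save(n,im,s=1):
    cv2.imwrite("pics/"+n+".png",cv2.resize(im[...,::-1],None,fx=s,fy=s,interpolation=cv2.INTER_CUBIC))
E
python3 - <<'E'
from h import *
import pickle
D={}
for n in("scene","side","wrist"):
    c=cam(n);D[n]=c;save(n+"0",c["image"]);print(n,c["E"][:3,3].round(3),c["E"][:3,2].round(2))
pickle.dump(D,open("d0.pkl","wb"))
o=get_obs();print(o["time"],o["tool_pos"],o["ee_rot"],o["force"])
E
```

```text
scene [0.039 0.49  0.695] [ 0.5  -0.56 -0.65]
side [ 0.52  -0.911  0.477] [ 0.    0.92 -0.4 ]
wrist [ 0.235 -0.475  0.371] [-0.27 -0.09 -0.96]
0.15 [ 0.16643048 -0.49739013  0.23035876] [ 9.87005942e-01  1.60680970e-01 -2.43999860e-05 -9.46681689e-04] [ 0.6114255   0.31461985 -0.08931346]
```

View pics/scene0.png

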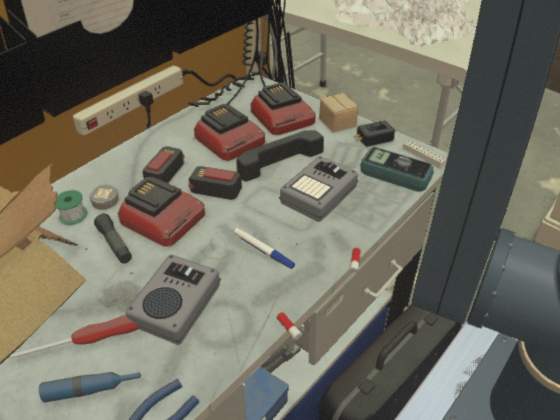

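View pics/side0.png

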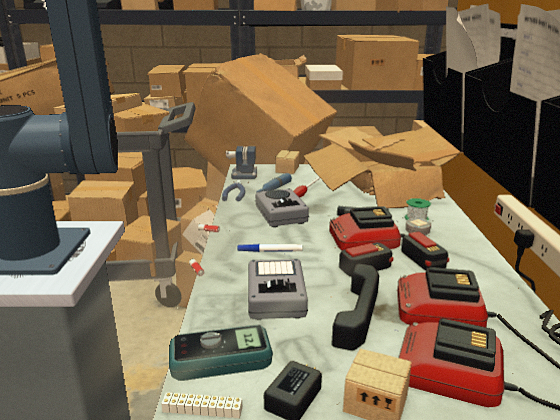

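The loudspeaker with its round grille is at scene (173,297), with its wheel near (183,270). The light with the white window is at scene (319,187). Next I'll zoom in on the speaker.

Run:
```python
from h import *
import pickle
D=pickle.load(open("d0.pkl","rb"))
a=D["scene"]["image"][245:345,115:235];b=D["side"]["image"][180:240,245:325]
a=cv2.resize(a,(600,500),interpolation=cv2.INTER_CUBIC)
save("crop0",a)
for n,p in(("scene",[(163,303),(182,270)]),("side",[(292,199),(284,206)])):print(n,plane(D[n],p,.045).round(3))
```

```text
scene [[0.514 0.214 0.045]
 [0.542 0.149 0.045]]
side [[0.551 0.184 0.045]
 [0.532 0.14  0.045]]
```

View pics/crop0.png

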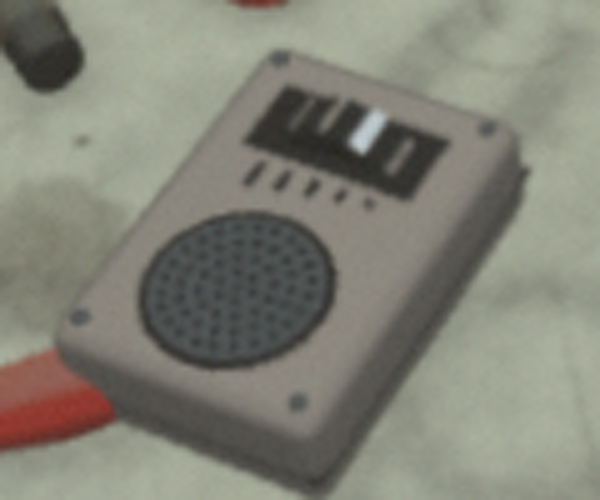

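The crop shows the four screws at crop px (280,58), (487,130), (80,317) and (298,402), and the grille centred at about (238,290). The white broad rib is at (368,131). The bars grow longer towards the upper left, away from the robot.

Run:
```python
from h import *
import pickle
from scipy.spatial.transform import Rotation as R
D=pickle.load(open("d0.pkl","rb"));c=D["scene"]
g=lambda p:np.array(p)/5.+[114.6,244.6]
S=plane(c,g([(280,58),(487,130),(298,402),(80,317)]),.045);print(S.round(4))
print("sides",[np.linalg.norm(S[i]-S[i-1]).round(4) for i in range(4)])
im=cv2.resize(c["image"][245:345,115:235],(600,500),interpolation=cv2.INTER_CUBIC)
hsv=cv2.cvtColor(im,cv2.COLOR_RGB2HSV)
m=((hsv[...,2]<95)).astype(np.uint8)*255
m=cv2.morphologyEx(m,cv2.MORPH_CLOSE,np.ones((13,13)))
ct=max([k for k in cv2.findContours(m,0,2)[0] if cv2.pointPolygonTest(k,(238,290),False)>0],key=cv2.contourArea,default=None)
e=cv2.fitEllipse(ct);print("grille",e); G=plane(c,g([e[0]]),.045)[0]
P=plane(c,g(cv2.ellipse2Poly(tuple(map(int,e[0])),tuple(int(v/2) for v in e[1]),int(e[2]),0,360,45)),.045)
print(G.round(4),"diam",[(2*np.linalg.norm(p-G)).round(4) for p in P[:4]])
x=(S[0]-S[1])+(S[3]-S[2]);y=(S[3]-S[0])+(S[2]-S[1])
ax,ay=np.arctan2(x[1],x[0]),np.arctan2(-y[0],y[1]);print(np.degrees([ax,ay]))
t=(ax+2*ay)/3;X=np.array([np.cos(t),np.sin(t),0]);Y=np.array([-X[1],X[0],0])
V=G-.066*Y;V[2]=.057;print("yaw",np.degrees(t),"V",V.round(4),"centre of screws in V frame",((S.mean(0)-V)@np.c_[X,Y]).round(4))
r=plane(c,g([(368,131)]),.055)[0]-V;print("rib",(r@X).round(4),(r@Y).round(4))
print("V px crop",((proj(c,V)-[114.6,244.6])*5).round(1))
s=D["side"];print("side V,G",proj(s,[V,G]))
o=get_obs();Rt=R.from_quat(o["ee_rot"]).as_matrix();print(Rt.round(3));print("err tool/.15",(Rt.T@(V-o["tool_pos"])/.15).round(3))
```

```text
[[0.5796 0.1404 0.045 ]
 [0.5041 0.118  0.045 ]
 [0.4698 0.2303 0.045 ]
 [0.5443 0.2535 0.045 ]]
sides [np.float64(0.1185), np.float64(0.0787), np.float64(0.1174), np.float64(0.078)]
grille ((236.8396453857422, 290.745849609375), (152.96986389160156, 200.76246643066406), 74.69956970214844)
[0.5155 0.2146 0.045 ] diam [np.float64(0.0585), np.float64(0.0594), np.float64(0.0608), np.float64(0.0622)]
[16.87994333 17.15233754]
yaw 17.06153947342219 V [0.5348 0.1515 0.057 ] centre of screws in V frame [0.     0.0356]
rib -0.0097 0.0
V px crop [[340.9 117.7]]
side V,G [[285.38356132 199.29979139]
 [277.1408641  194.38654381]]
[[ 0.948  0.317 -0.   ]
 [ 0.317 -0.948  0.002]
 [ 0.    -0.002 -1.   ]]
err tool/.15 [ 3.701 -3.322  1.163]
```

Call:
arm_command([
  [[0.1, -0.09, 0], [0, 0, -0.012], 0],
  [[0.2, -0.18, 0], [0, 0, -0.024], 0],
  [[0.3, -0.27, 0], [0, 0, -0.036], 0],
  [[0.4, -0.36, 0], [0, 0, -0.048], 0],
  [[0.5, -0.45, 0], [0, 0, -0.06], 0],
  [[0.6, -0.54, 0], [0, 0, -0.072], 0],
  [[0.7, -0.63, 0], [0, 0, -0.085], 0],
  [[0.8, -0.72, 0], [0, 0, -0.098], 0],
  [[0.9, -0.81, 0], [0, 0, -0.11], 0],
  [[1, -0.9, 0], [0, 0, -0.122], 0],
])

```text
time: 0.98
tool_pos: [0.2662, -0.3212, 0.2309]
ee_rot: [0.854, 0.52, 0.0, -0.0]
force: [-0.3, -0.4, -0.8]
opening: -0.0
grasp_force: 0.0
```

```bash
cat > err.py <<'E'
from h import *
from scipy.spatial.transform import Rotation as R
V=np.array([.5348,.1515,.057]);t=np.radians(17.06);X=np.array([np.cos(t),np.sin(t),0]);Y=np.array([-X[1],X[0],0])
def err():
    o=get_obs();Rt=R.from_quat(o["ee_rot"]);p=np.array(o["tool_pos"])
    Rd=R.from_matrix(np.c_[Y,X,[0,0,-1]])
    print("t",o["time"],"p",p.round(4),"q",np.round(o["joints"],2),"F",np.round(o["force"],1),"open",o["opening"])
    print("V frame mm",(np.array([X@(p-V),Y@(p-V),p[2]-V[2]])*1e3).round(1))
    print("to V, tool shares",(Rt.inv().apply(V-p)/.15).round(3),"turn",((Rt.inv()*Rd).as_rotvec()/2/np.pi).round(4))
    print("1mm X in shares",(Rt.inv().apply(X)/150).round(5))
if __name__=="__main__":err()
E
python3 err.py
```

```text
t 0.9833 p [ 0.2662 -0.3212  0.2309] q [-1.04 -0.23 -0.16  1.64  0.    1.01] F [-0.3 -0.4 -0.8] open -1.619774807732786e-05
V frame mm [-395.5 -373.1  173.9]
to V, tool shares [3.621 0.141 1.161] turn [-1.000e-04 -1.000e-04 -1.235e-01]
1mm X in shares [ 0.00467  0.00476 -0.     ]
```

Call:
arm_command([
  [[0.1, 0, 0], [0, 0, -0.012], 0],
  [[0.2, 0, 0], [0, 0, -0.024], 0],
  [[0.3, 0, 0], [0, 0, -0.036], 0],
  [[0.4, 0, 0], [0, 0, -0.048], 0],
  [[0.5, 0, 0], [0, 0, -0.06], 0],
  [[0.6, 0, 0], [0, 0, -0.072], 0],
  [[0.7, 0, 0], [0, 0, -0.085], 0],
  [[0.8, 0, 0], [0, 0, -0.098], 0],
  [[0.9, 0, 0], [0, 0, -0.11], 0],
  [[1, 0, 0], [0, 0, -0.123], 0],
])

```text
time: 1.82
tool_pos: [0.3355, -0.1885, 0.231]
ee_rot: [0.595, 0.803, 0.0, -0.0]
force: [-0.0, 0.0, 0.2]
opening: -0.0001
grasp_force: 0.0
```

```bash
python3 err.py
```

```text
t 1.8167 p [ 0.3355 -0.1885  0.231 ] q [-0.69 -0.32 -0.23  1.66  0.    0.59] F [-0.   0.   0.2] open -6.483381593422373e-05
V frame mm [-290.3 -266.6  174. ]
to V, tool shares [1.782 1.931 1.16 ] turn [-0.0001 -0.0001 -0.0004]
1mm X in shares [ 2.00e-05  6.67e-03 -0.00e+00]
```

Call:
arm_command([
  [[0.09, 0.09, 0], [0, 0, 0], 0],
  [[0.18, 0.19, 0], [0, 0, 0], 0],
  [[0.27, 0.28, 0], [0, 0, 0], 0],
  [[0.36, 0.38, 0], [0, 0, 0], 0],
  [[0.45, 0.47, 0], [0, 0, 0], 0],
  [[0.54, 0.57, 0], [0, 0, 0], 0],
  [[0.63, 0.66, 0], [0, 0, 0], 0],
  [[0.72, 0.76, 0], [0, 0, 0], 0],
  [[0.81, 0.85, 0], [0, 0, 0], 0],
  [[0.9, 0.95, 0], [0, 0, 0], 0],
])

```text
time: 2.65
tool_pos: [0.4331, -0.0181, 0.231]
ee_rot: [0.597, 0.802, -0.0, -0.0]
force: [0.8, 0.0, 0.2]
opening: 0.0
grasp_force: 0.0
```

Call:
arm_command([
  [[0.1, 0.1, 0], [0, 0, 0], 0],
  [[0.2, 0.2, 0], [0, 0, 0], 0],
  [[0.3, 0.3, 0.1], [0, 0, 0], 0],
  [[0.4, 0.4, 0.2], [0, 0, 0], 0],
  [[0.5, 0.5, 0.3], [0, 0, 0], 0],
  [[0.6, 0.6, 0.4], [0, 0, 0], 0],
  [[0.7, 0.75, 0.5], [0, 0, 0], 0],
  [[0.8, 0.85, 0.6], [0, 0, 0], 0],
  [[0.87, 0.93, 0.7], [0, 0, 0], 0],
  [[0.87, 0.93, 0.75], [0, 0, 0], 0],
])

```text
time: 3.48
tool_pos: [0.5289, 0.1481, 0.1158]
ee_rot: [0.596, 0.803, -0.001, -0.001]
force: [-0.2, 0.4, 0.2]
opening: 0.0002
grasp_force: 0.0
```

Run:
```python
from err import *
import pickle
c=cam("wrist");pickle.dump(c,open("w1.pkl","wb"));save("w1",c["image"]);print(proj(c,[V,V+.0125*X,V-.0125*X-[0,0,.003]]))
err()
```

```text
[[289.97392815 218.83017976]
 [308.17160885 218.80210777]
 [271.90909023 217.43426748]]
t 3.5333 p [0.5273 0.1466 0.1147] q [ 0.15  0.12 -0.06  1.4  -0.    1.43] F [-0.5  0.1 -0. ] open -0.0002786056153714455
V frame mm [-8.6 -2.5 57.7]
to V, tool shares [0.016 0.06  0.385] turn [-0.001  -0.0001 -0.0007]
1mm X in shares [ 3.00e-05  6.67e-03 -4.00e-05]
```

View pics/w1.png

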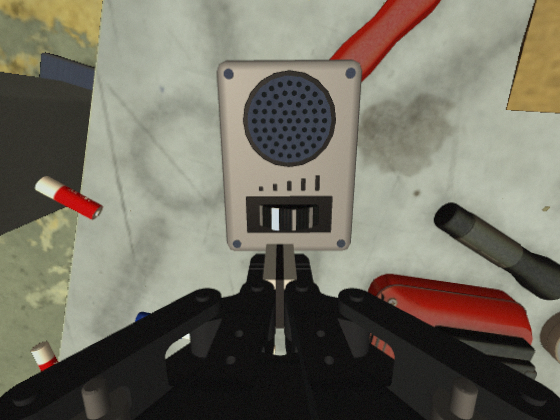

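The wrist view shows the broad rib at (275,218), the slot centred at (290,217) and the bars growing to the right. The predicted wheel top, (290,219), agrees with this, so I'll descend.

Call:
arm_command([
  [[0.016, 0.014, 0.06], [0, 0, 0], 0],
  [[0.016, 0.014, 0.12], [0, 0, 0], 0],
  [[0.016, 0.014, 0.18], [0, 0, 0], 0],
  [[0.016, 0.014, 0.24], [0, 0, 0], 0],
  [[0.016, 0.014, 0.29], [0, 0, 0], 0],
  [[0.016, 0.014, 0.32], [0, 0, 0], 0],
  [[0.016, 0.014, 0.34], [0, 0, 0], 0],
  [[0.016, 0.014, 0.35], [0, 0, 0], 0],
  [[0.016, 0.014, 0.35], [0, 0, 0], 0],
  [[0.016, 0.014, 0.35], [0, 0, 0], 0],
])

```text
time: 4.37
tool_pos: [0.5309, 0.1489, 0.0667]
ee_rot: [0.597, 0.802, 0.0, 0.0]
force: [-0.8, -1.1, -0.0]
opening: -0.0001
grasp_force: 0.0
```

```bash
python3 err.py
```

```text
t 4.3667 p [0.5309 0.1489 0.0667] q [ 0.15  0.14 -0.13  1.3  -0.    1.43] F [-0.8 -1.1 -0. ] open -9.884355940825534e-05
V frame mm [-4.5 -1.3  9.7]
to V, tool shares [0.009 0.03  0.065] turn [ 0.0001  0.     -0.001 ]
1mm X in shares [4.00e-05 6.67e-03 0.00e+00]
```

Call:
arm_command([
  [[0.009, -0.017, 0], [0, 0, 0], 0],
  [[0.009, -0.017, 0.02], [0, 0, 0], 0],
  [[0.009, -0.017, 0.04], [0, 0, 0], 0],
  [[0.009, -0.017, 0.055], [0, 0, 0], 0],
  [[0.009, -0.017, 0.065], [0, 0, 0], 0],
  [[0.009, -0.017, 0.072], [0, 0, 0], 0],
  [[0.009, -0.017, 0.078], [0, 0, 0], 0],
  [[0.009, -0.017, 0.085], [0, 0, 0], 0],
  [[0.009, -0.017, 0.085], [0, 0, 0], 0],
  [[0.009, -0.017, 0.085], [0, 0, 0], 0],
])

```text
time: 5.2
tool_pos: [0.528, 0.1496, 0.054]
ee_rot: [0.597, 0.802, 0.0, 0.0]
force: [-2.7, -0.4, 4.0]
opening: 0.0001
grasp_force: 2.1
```

```bash
python3 err.py
```

```text
t 5.2 p [0.528  0.1496 0.054 ] q [ 0.15  0.14 -0.15  1.27  0.    1.43] F [-2.7 -0.4  4. ] open 9.55058117059813e-05
V frame mm [-7.1  0.1 -3. ]
to V, tool shares [-0.001  0.047 -0.02 ] turn [ 0.0001 -0.     -0.001 ]
1mm X in shares [4.00e-05 6.67e-03 0.00e+00]
```

Call:
arm_command([
  [[0, 0.013, 0], [0, 0, 0], 0],
  [[0, 0.027, 0], [0, 0, 0], 0],
  [[0, 0.04, 0], [0, 0, 0], 0],
  [[0, 0.053, 0], [0, 0, 0], 0],
  [[0, 0.067, 0], [0, 0, 0], 0],
  [[0, 0.08, 0], [0, 0, 0], 0],
  [[0, 0.09, 0], [0, 0, 0], 0],
  [[0, 0.09, 0], [0, 0, 0], 0],
  [[0, 0.09, 0], [0, 0, 0], 0],
  [[0, 0.09, 0], [0, 0, 0], 0],
])

```text
time: 6.03
tool_pos: [0.5412, 0.1536, 0.0538]
ee_rot: [0.597, 0.802, 0.001, 0.0]
force: [-0.1, 0.5, 4.6]
opening: -0.0004
grasp_force: 2.2
```

```bash
python3 err.py
```

```text
t 6.0333 p [0.5412 0.1536 0.0538] q [ 0.16  0.18 -0.11  1.28  0.    1.44] F [-0.1  0.5  4.6] open -0.00044690634551574856
V frame mm [ 6.7  0.1 -3.2]
to V, tool shares [-0.001 -0.045 -0.021] turn [ 0.0002 -0.     -0.001 ]
1mm X in shares [4.00e-05 6.67e-03 1.00e-05]
```

Call:
arm_command([
  [[0, 0, -0.02], [0, 0, 0], 0],
  [[0, 0, -0.05], [0, 0, 0], 0],
  [[0, 0, -0.1], [0, 0, 0], 0],
  [[0, 0, -0.18], [0, 0, 0], 0],
  [[0, 0, -0.26], [0, 0, 0], 0],
  [[0, -0.05, -0.34], [0, 0, 0], 0],
  [[0, -0.09, -0.4], [0, 0, 0], 0],
  [[0, -0.09, -0.4], [0, 0, 0], 0],
  [[0, -0.09, -0.4], [0, 0, 0], 0],
  [[0, -0.09, -0.4], [0, 0, 0], 0],
])

```text
time: 6.87
tool_pos: [0.5276, 0.1494, 0.1135]
ee_rot: [0.597, 0.802, 0.0, 0.0]
force: [-0.5, 0.1, 0.3]
opening: 0.0001
grasp_force: 0.0
```

Run:
```python
from err import *
import pickle
def rib(c,n):
    q=proj(c,V)[0];m=((c["image"].min(2)>170)|0).astype(np.uint8)
    k=np.zeros_like(m);cv2.fillConvexPoly(k,proj(c,[V+a*.02*X+b*.009*Y-[0,0,.006] for a,b in((1,1),(1,-1),(-1,-1),(-1,1))]).astype(int),1)
    v=c["image"].max(2)*k;print(n,"max",v.max());ys,xs=np.where(v>.75*v.max());px=[[xs.mean(),ys.mean()]]
    z=.055
    for _ in range(5):
        r=(plane(c,px,z)[0]-V)@X;z=.032+np.sqrt(max(.025**2-r*r,0))
    print(n,len(xs),px,"x mm",1e3*r,"deg",np.degrees(np.arcsin(r/.025)))
rib(pickle.load(open("w1.pkl","rb")),"before")
c=cam("wrist");pickle.dump(c,open("w2.pkl","wb"));rib(c,"after")
q=proj(c,V)[0].astype(int);save("w2",c["image"][q[1]-60:q[1]+60,q[0]-80:q[0]+80],4);err()
```

```text
before max 227
before 139 [[np.float64(274.978417266187), np.float64(217.568345323741)]] x mm -10.346395544507088 deg -24.447282776839398
after max 227
after 134 [[np.float64(295.97014925373134), np.float64(221.06716417910448)]] x mm 3.275380954599648 deg 7.5282629743946305
t 6.9167 p [0.5273 0.1493 0.113 ] q [ 0.15  0.11 -0.06  1.39 -0.    1.43] F [-0.9 -0.5 -0.6] open -0.0002448330423979452
V frame mm [-7.8  0.1 56. ]
to V, tool shares [-0.001  0.052  0.373] turn [-0.0001 -0.     -0.001 ]
1mm X in shares [ 4.00e-05  6.67e-03 -1.00e-05]
```

View pics/w2.png

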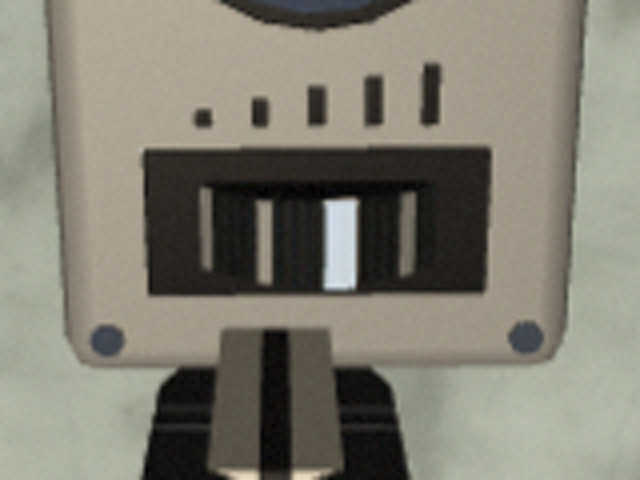

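The rib is now at crop (342,243), so it has turned about 32° so far. I need about 28° more, which is 12.3 mm of rim.

Call:
arm_command([
  [[0, 0.01, 0.06], [0, 0, 0], 0],
  [[0, 0.01, 0.12], [0, 0, 0], 0],
  [[0, 0.01, 0.18], [0, 0, 0], 0],
  [[0, 0.01, 0.24], [0, 0, 0], 0],
  [[0, 0.01, 0.29], [0, 0, 0], 0],
  [[0, 0.01, 0.32], [0, 0, 0], 0],
  [[0, 0.01, 0.33], [0, 0, 0], 0],
  [[0, 0.01, 0.33], [0, 0, 0], 0],
  [[0, 0.01, 0.33], [0, 0, 0], 0],
  [[0, 0.01, 0.33], [0, 0, 0], 0],
])

```text
time: 7.75
tool_pos: [0.5297, 0.15, 0.0648]
ee_rot: [0.597, 0.802, 0.0, 0.0]
force: [-0.6, 0.5, -0.6]
opening: -0.0001
grasp_force: 0.0
```

```bash
python3 err.py
```

```text
t 7.75 p [0.5297 0.15   0.0648] q [ 0.15  0.14 -0.13  1.3   0.    1.43] F [-0.6  0.5 -0.6] open -0.000124184050020431
V frame mm [-5.3  0.1  7.8]
to V, tool shares [-0.     0.035  0.052] turn [ 0.0002  0.     -0.001 ]
1mm X in shares [4.00e-05 6.67e-03 1.00e-05]
```

Call:
arm_command([
  [[0, -0.006, 0.01], [0, 0, 0], 0],
  [[0, -0.006, 0.025], [0, 0, 0], 0],
  [[0, -0.006, 0.04], [0, 0, 0], 0],
  [[0, -0.006, 0.05], [0, 0, 0], 0],
  [[0, -0.006, 0.058], [0, 0, 0], 0],
  [[0, -0.006, 0.065], [0, 0, 0], 0],
  [[0, -0.006, 0.072], [0, 0, 0], 0],
  [[0, -0.006, 0.072], [0, 0, 0], 0],
  [[0, -0.006, 0.072], [0, 0, 0], 0],
  [[0, -0.006, 0.072], [0, 0, 0], 0],
])

```text
time: 8.58
tool_pos: [0.5286, 0.1497, 0.0537]
ee_rot: [0.597, 0.802, 0.0, 0.0]
force: [-1.7, 0.4, 4.2]
opening: -0.0001
grasp_force: 2.2
```

Call:
arm_command([
  [[0, 0.013, 0], [0, 0, 0], 0],
  [[0, 0.026, 0], [0, 0, 0], 0],
  [[0, 0.039, 0], [0, 0, 0], 0],
  [[0, 0.052, 0], [0, 0, 0], 0],
  [[0, 0.065, 0], [0, 0, 0], 0],
  [[0, 0.076, 0], [0, 0, 0], 0],
  [[0, 0.081, 0], [0, 0, 0], 0],
  [[0, 0.081, 0], [0, 0, 0], 0],
  [[0, 0.081, 0], [0, 0, 0], 0],
  [[0, 0.081, 0], [0, 0, 0], 0],
])

```text
time: 9.42
tool_pos: [0.5403, 0.1533, 0.0534]
ee_rot: [0.597, 0.802, 0.0, 0.0]
force: [-1.3, 0.4, 4.2]
opening: -0.0002
grasp_force: 2.3
```

Call:
arm_command([
  [[0, 0, -0.02], [0, 0, 0], 0],
  [[0, 0, -0.05], [0, 0, 0], 0],
  [[0, 0, -0.1], [0, 0, 0], 0],
  [[0, 0, -0.18], [0, 0, 0], 0],
  [[0, 0, -0.26], [0, 0, 0], 0],
  [[0, -0.05, -0.34], [0, 0, 0], 0],
  [[0, -0.09, -0.4], [0, 0, 0], 0],
  [[0, -0.09, -0.4], [0, 0, 0], 0],
  [[0, -0.09, -0.4], [0, 0, 0], 0],
  [[0, -0.09, -0.4], [0, 0, 0], 0],
])

```text
time: 10.25
tool_pos: [0.5268, 0.1492, 0.1132]
ee_rot: [0.597, 0.802, 0.0, 0.0]
force: [0.2, 1.1, -0.2]
opening: 0.0002
grasp_force: 0.0
```

Run:
```python
from err import *
c=cam("wrist")
k=np.zeros((420,560),np.uint8);cv2.fillConvexPoly(k,proj(c,[V+a*.022*X+b*.009*Y-[0,0,.006] for a,b in((1,1),(1,-1),(-1,-1),(-1,1))]).astype(int),1)
v=c["image"].max(2)*k;ys,xs=np.where(v>.75*v.max());px=[[xs.mean(),ys.mean()]];z=.055
for _ in range(8):
    r=(plane(c,px,z)[0]-V)@X;z=.032+np.sqrt(max(.025**2-r*r,0))
print(v.max(),len(xs),px,1e3*r,np.degrees(np.arcsin(r/.025)))
q=proj(c,V)[0].astype(int);save("w3",c["image"][q[1]-60:q[1]+60,q[0]-80:q[0]+80],4);err()
```

```text
208 145 [[np.float64(309.35172413793106), np.float64(220.70344827586206)]] 11.888778669163337 28.39524120451655
t 10.3 p [0.5266 0.1491 0.1127] q [ 0.15  0.11 -0.07  1.39  0.    1.43] F [ 0.9  0.6 -1.1] open -0.0003409124126115078
V frame mm [-8.5  0.1 55.7]
to V, tool shares [-0.001  0.057  0.371] turn [-0.0001 -0.     -0.001 ]
1mm X in shares [ 4.00e-05  6.67e-03 -1.00e-05]
```

View pics/w3.png

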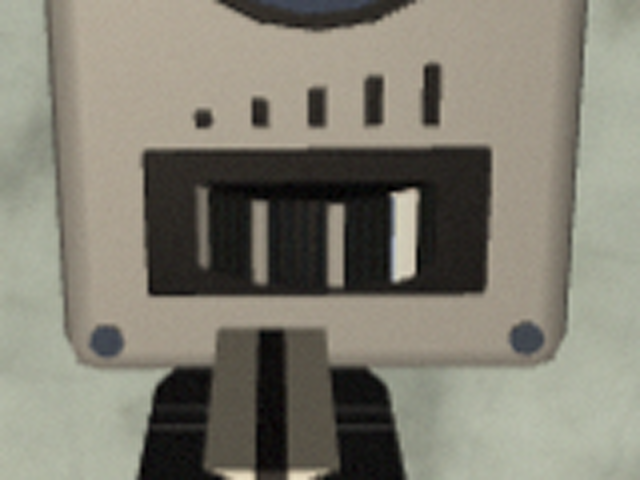

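The rib is now at crop (403,235), about 13.5 mm past the axle. That makes roughly 57–60° in total, or a chord of about 24–25 mm. The automatic figure of 28.4° came out low because its mask also caught the thin light ribs. The tip is clear of the wheel, so I'll hand in.

```bash
python3 -c "
from workcell import close_job;print(close_job())"
```

```text
the job is handed in; nothing more can be done
None
```

I rolled the loudspeaker's volume wheel up two clicks (about 57–60° by camera and tip travel), lifted the arm clear, never went near the dimmer wheel, and handed the job in at about 10 s; no verdict was returned.

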